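# Clamp a tank section square under a twin-screw bar

## Task

Slide the aluminium tank section back under the clamp bar until it sits fully home and flat against the low steel fence behind it. Then wind the bar down with the two knobs, in small alternate steps so that it stays nearly level and never racks, until it holds the part with about 95 newtons in all, by feel and without crushing the thin part, and leave the bar level with both knobs released and nothing else on the bench moved.

Things in the scene. Friction and masses are not known exactly. Their poses are not given: they have to be found in the camera images.
- fixture: Steel clamping fixture fixed to the bench. Origin: on the bench surface below the bar's middle; x to its back (away from the robot), y left, z up. Base plate x -155 to +115, y +-150 mm, top at z 20 mm. Two grey columns (x +30 to +60, y +-110, 34 mm wide) carry brackets (x -25 to +60, top at z 158 mm), each with a screw and knob at x 0, y +110 (left) or -110 mm (right).
- fence (a point): Middle of the front face of the low steel fence at the back of the base plate: fixture x +65, y 0, z 29 mm; axes as the fixture's. The fence runs y +-70 mm and is 18 mm high, top at 38 mm above the bench.
- home (a point): Point on the base plate's top face (fixture x -10, y 0, z 20 mm, axes as the fixture's) where the work's underside centre lies when it is home, its back face flat along the fence. Its y need not be corrected.
- work: Aluminium tank section, closed box 150 x 150 x 40 mm, 0.5 to 0.8 kg, loose on the base plate; a filler boss (32 mm wide, 10 high) at x -45, y +35 on its top. Origin: centre of underside; z up, +x face meets the fence. Starts 15 to 35 mm short of home, up to 6 mm off in y, slightly turned. Its front face (x -75 mm, 20 to 60 mm above the bench) can be pushed.
- knob_left (a joint): Angle (rad) of the left knob, grows clockwise seen from above, 0 to 8.5, starts at 0. Clockwise lowers the bar's left end 4 mm per rad; the knob keeps its height. Turning takes about 0.22 N m free, plus up to 0.004 N m per newton on this screw (half of the clamp force if level). On release it springs back 0.12 rad (free) to 0.25 rad (clamped); the bar follows the released angle.
- knob_right (a joint): Same for the right knob and the right end of the bar. With either knob, the bar under the turning hand stands about as for 0.1 rad more than the released angle, and once released the clamp force settles about 10 N lower, so wind slightly past.
- knob_left_grip (a point): Centre of the left knob, on its vertical axis, 191 mm above the bench. Plain black round knob, 40 mm across, 30 mm high (15 mm above and below this point), a pointer on top along fixture +x at 0 rad, its underside 18 mm above the bracket; free all round for open fingers.
- knob_right_grip (a point): Centre of the right knob, likewise.
- bar: Horizontal aluminium clamp bar, 262 mm along y, 30 wide, 20 high, origin at its centre, 102.5 mm above the bench with both knobs at 0 (level). Below it a steel jaw, set 0 to 7 mm lower by an earlier user (not measured), carries two rubber pads at y +-50 mm, each on a 15 N/mm spring. Pads meet the work between 0.75 and 2.5 rad of both knobs; from then each rad of both knobs adds 120 N in all.
- bar_left (a point): Point on the bar's mid-height where the left screw passes, 110 mm left of its centre. The bar is level when both knobs read alike. It racks and jams if it ever leans more than 1.5 degrees (knobs 1.4 rad apart, ends 5.7 mm apart in height). The thin part is crushed above 150 N in all.
- bar_right (a point): Point on the bar's mid-height where the right screw passes, 110 mm right of its centre.
- wrench: A steel wrench 160 mm long lying on the bench left of the fixture; bystander, leave it alone.
- block: A small aluminium rocker block 50 x 35 x 40 mm on the bench right of the fixture; bystander, leave it alone.
- spraycan: A plain grey can, 52 mm across and 150 mm high, standing on the bench behind right of the fixture; bystander, leave it alone.
Mind the look-alikes: they are no part of the job. Of the things like the work, leave any that is pink or purple; of the rest the larger one is meant.

How it is judged (in metres and radians):
On the way, in this order (a step that is already met when the one before it is completed fails the run):
1. the tank section is home against the fence (x of work in the frame of home above -0.0035 m and angle between the x axis of work and the x axis of home, either way round below 0.04 rad), for 0.2 s.
2. the bar bears on the tank section (contact force between bar and work above 15 N), for 0.2 s.
At the end, for the whole second after the job is handed in: The tank section is at rest on the base plate with its back face along the fence (within 3.5 mm of home along the fixture's x, within 0.04 rad of square), the bar is level within 0.01 rad (knobs within 0.5 rad of each other) and presses on it with 70 to 120 N in all (all of step 1 and z of work in the frame of home below 0.004 m and angle between bar's own z axis and vertical below 0.01 rad and contact force between bar and work between 70 and 120 N and linear speed of work below 0.01 m/s); the robot touches nothing.
It fails at once if the bar leans more than 1.5 degrees (angle between bar's own z axis and vertical above 0.0262 rad).
It fails at once if the bar presses on the tank section with more than 150 N (contact force between bar and work above 150 N).
It fails at once if the wrench is moved more than 20 mm (distance of wrench from where it was at the start of the episode above 0.02 m).
It fails at once if the block is moved more than 20 mm (distance of block from where it was at the start of the episode above 0.02 m).
It fails at once if the spraycan is moved more than 20 mm (distance of spraycan from where it was at the start of the episode above 0.02 m).
It also fails if it takes over 72 s, if anything falls off the work surface, if the arm or the gripper's body presses on something with over 40 N, if the wrist force passes 120 N, or if a joint passes its speed limit or range.

## Robot

A 7-joint arm with a two-finger parallel gripper is mounted at the origin on the work surface. World frame = base frame: x ahead of the robot, y to its left, z up, the work surface at z = 0. Lengths are in m, angles in degrees, forces in N, time in s.
With the tool pointing down it reaches from about 0.425 to 0.875 m from the base axis. Payload 4.7 kg.
Tool frame: the origin (TCP) lies midway between the tips of the shut fingers; the grasp point (between the pads) lies 19 mm behind it; z points along the fingers, y is the direction in which the jaws open and shut (so a half turn about z gives the same grasp; the last joint's range is limited). The gripper opens to 87 mm and grips with 3 to 60 N. Pads are 19 mm wide; open, the fingers measure 117 mm over their backs; the gripper's body (75 mm by 190 mm) begins 51 mm behind the grasp point.
Start: joints at [67.901, 18.392, -4.016, 83.108, 1.295, 78.541, -3.26], TCP at [0.253, -0.599, 0.223] pointing down, gripper open.
Joint ranges: [-163.93, 163.93], [-17.29, 119.83], [-79.2, 71.16], [3.27, 140.29], [-89.18, 269.18], [5.43, 117.66], [-154.24, 154.24]. Speed limits (degrees/s): [147.25, 147.25, 180, 180, 180, 180, 180].

## Interface

Orientations are given as [roll, pitch, yaw] about the fixed x, y, z axes, in that order (R = Rz(yaw) Ry(pitch) Rx(roll)).
In Python, from cell import env gives the robot as it stands.
- The arm moves only by the tool apply_moves, never from a script. Its argument "targets" is a list of rows, each a list of 2 entries, a list of its own where there are three numbers: the shift along the world's x, y, z in mm, then the turn, a rotation vector about the world's x, y, z in rad. A call has 1 to 8 rows; each row is the pose to reach, as a shift and turn from the pose commanded when the call began; what a row does not reach only later rows make up. A row lasts 1/10 s, in which the tool goes at most 50 mm and 8.59 degrees, less where a joint would pass 70% of its speed; a pose out of reach is approached as far as the arm can. A call with a gripper value outside its range is refused whole. "hand" is the finger opening in mm, from 0 to 87, set as the call begins (left out, the last holds). The fingers move at their own pace and stop on an object; "squeeze" is the grip in N (left out, the last holds). Time passes only in rows, so rows that repeat a pose let the fingers close. It gives the time, the measured TCP pose, the force and the opening at its end, in the units of the state.
- env.get_obs(): the state, without advancing time (a new reading comes with each control period).
- env.read_camera(name): name is "side" or "top" or "wrist"; returns a dict with "image" (420x560x3 uint8, red, green, blue), "camera_matrix" (3x3 intrinsics, pixels), "camera_from_world" (4x4, takes a point from world to camera coordinates); the wrist camera has in their place "mount" (4x4, takes a point from camera to tool coordinates, whose origin is the TCP and whose axes are the flange's). Camera axes: x right, y down, z forward; pixel columns grow to the right and rows downward; lengths in m; the calibration is good to about 2 mm. The wrist camera is an equidistant fisheye: a pixel r from the principal point sees the ray r / f radians off the axis. A picture is of the moment at which its call begins: read the wrist's pose just before it. There is no depth.
- env.sign_off(): hands the job in, once; it reports no verdict.
Trained networks look in a picture, given as the dict that the camera call returned (one of the last four; its "shot" number tells which), for a name from the list of things; names that differ only in an ending like _2 or _b are one class to them, and where a whole thing is asked for, a point or a joint stands for the part that bears it (a point fixed in the world has none). Each returns a list of dicts, best first, with "conf" (0 to 1); they miss things now and then, are a little off and sometimes report something else, mostly with a low value. They report only what shows in the picture. A call takes as long as a camera call. They do not tell look-alikes from the thing itself.
- env.regions_of(picture, target): "region" (420x560 bool, what is visible of it) and "rect" ([left, top, right, bottom] in pixels, round what is visible of it).
The state is a dict: "time_s": time; "qpos": joint angles; "joint_velocities": joint speeds; "effort": joint torques, N m; "tool_pos": TCP position; "tool_rot": TCP orientation; "force": force on the tool from outside, world axes, zero at the start; "wrist_torque": the same for the moment, N m; "grip_width": finger opening in m.
Only numpy, scipy, OpenCV 4.12 (cv2) and the standard library are available. Lean on these libraries where they do the work, as an engineer would, in place of code of your own. Each camera call takes 0.05 s, during which the arm holds its last target. There are 200 camera calls.

## Working session

There is one attempt and no reset: what is moved stays moved. The work goes in short steps, Python scripts to look and compute and a tool call to move; the robot and the scene stay as the last step left them, time stands still between calls to the robot, and variables do not carry over. Pictures are saved under pics/ and viewed, about 8 in all and at most 12, crops included, and the job is handed in when it is done.

Besides the shell and the picture viewer there is one more tool, called after ">>>" as name([rows], argument=value, ...), one row to a line, values as JSON. apply_moves: Moves the arm, as the interface text tells. Its arguments: {"type":"object","properties":{"targets":{"type":"array","items":{"type":"array"}},"hand":{"type":"number"},"squeeze":{"type":"number"}},"required":["targets"]}

```bash
ls; mkdir -p pics
cat > h.py <<'E'
import numpy as np, cv2
from cell import env
def ray_plane(pic,uv,z):
    K=pic["camera_matrix"];T=np.array(pic["camera_from_world"]);R=T[:3,:3];t=T[:3,3]
    d=R.T@np.linalg.solve(K,np.array([uv[0],uv[1],1.]));o=-R.T@t
    return o+d*(z-o[2])/d[2]
def proj(pic,p):
    T=np.array(pic["camera_from_world"]);c=T[:3,:3]@np.array(p)+T[:3,3];q=np.array(pic["camera_matrix"])@c
    return q[:2]/q[2]
E
python3 - <<'E'
from h import *
print(env.get_obs())
ims=[]
for n in ["top","side"]:
    p=env.read_camera(n);cv2.imwrite(f"pics/{n}0.png",p["image"][:,:,::-1])
    T=np.array(p["camera_from_world"]);print(n,np.array(p["camera_matrix"]).round(1).tolist(),(-T[:3,:3].T@T[:3,3]).round(3))
    for k in ["work","knob_left","knob_right","bar","fixture","wrench","block","spraycan"]:
        for r in env.regions_of(p,k)[:3]:
            ys,xs=np.nonzero(r["region"]);print(k,round(r["conf"],2),[round(float(v)) for v in r["rect"]],len(xs),xs.mean().round(1),ys.mean().round(1))
E
```

```text
pics
{'time_s': 0.0, 'qpos': array([67.90167566, 18.43838309, -4.01740706, 83.17575263,  1.29414689,
       78.54139427, -3.25992989]), 'joint_velocities': array([ 0.05180556,  0.04553353, -0.04094982, -0.0270858 ,  0.06655799,
        0.00788837, -0.05742424]), 'effort': array([-4.13809948e-04, -4.91282952e+01, -4.04176796e-01, -3.12528491e+01,
       -6.38306653e-02,  4.34051862e-02,  1.54695485e-04]), 'tool_pos': array([ 0.2527513 , -0.59823186,  0.22146199]), 'tool_rot': array([-1.79889677e+02,  4.42417533e-03,  2.29097767e+01]), 'force': array([ 0.62350072,  0.85326593, -0.39613853]), 'wrist_torque': array([-0.04522932, -0.02338476,  0.01469077]), 'grip_width': 0.08693540650371764}
top [[502.2, 0.0, 283.6], [0.0, 502.2, 211.8], [0.0, 0.0, 1.0]] [ 0.322 -0.059  1.379]
work 0.93 [407, 154, 457, 207] 1687 432.1 179.4
work 0.67 [154, 265, 233, 344] 3365 195.2 301.7
work 0.66 [352, 266, 407, 324] 1788 379.3 295.7
knob_left 0.82 [236, 181, 250, 197] 226 241.5 189.5
knob_right 0.7 [251, 178, 324, 202] 908 286.8 189.9
knob_right 0.56 [321, 168, 338, 186] 248 330.7 174.2
bar 0.81 [250, 1
[... 250 characters left out ...]
 376, 147] 672 362.9 127.8
spraycan 0.61 [322, 168, 338, 182] 226 330.4 173.8
side [[458.0, 0.0, 281.5], [0.0, 458.0, 216.9], [0.0, 0.0, 1.0]] [0.056 0.72  0.921]
work 0.92 [245, 230, 307, 282] 2044 278.7 253.8
work 0.86 [295, 165, 340, 196] 827 318.5 180.1
work 0.73 [370, 223, 410, 257] 1263 386.5 240.7
knob_right 0.52 [271, 174, 288, 229] 239 277.1 186.2
bar 0.89 [234, 205, 289, 265] 859 260.5 232.5
fixture 0.8 [199, 174, 330, 312] 6963 263.4 253.3
wrench 0.93 [178, 301, 229, 344] 497 203.5 321.6
block 0.7 [303, 200, 319, 219] 209 309.3 208.5
block 0.53 [233, 204, 286, 263] 871 260.7 232.3
spraycan 0.69 [248, 159, 267, 207] 613 253.5 177.9
spraycan 0.64 [233, 220, 250, 278] 412 240.3 237.6
```

Run:
```python
import cv2,numpy as np
a=cv2.imread("pics/top0.png")[95:275,140:460];b=cv2.imread("pics/side0.png")[140:350,160:420]
a=cv2.resize(a,None,fx=2.5,fy=2.5,interpolation=cv2.INTER_CUBIC);cv2.imwrite("pics/top0c.png",a)
cv2.imwrite("pics/side0c.png",cv2.resize(b,None,fx=2.5,fy=2.5,interpolation=cv2.INTER_CUBIC))
```

```text
(no output)
```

View pics/top0c.png

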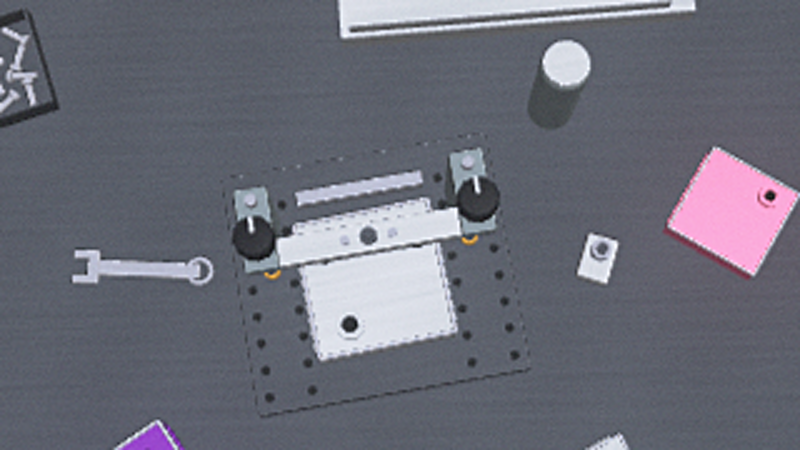

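View pics/side0c.png

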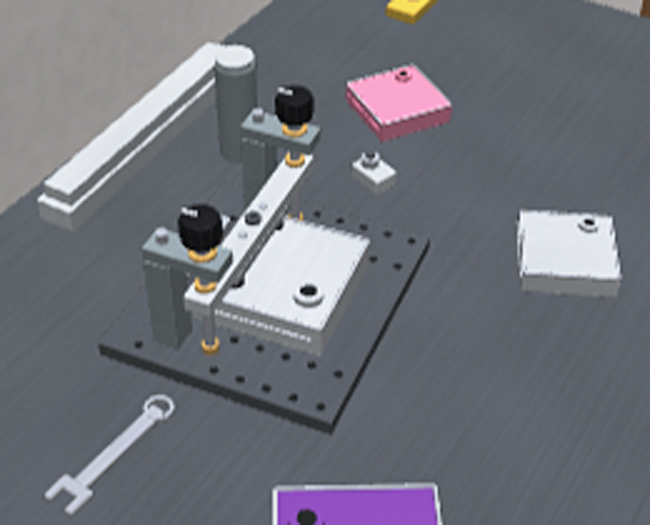

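The pictures show the fixture with the white work under its bar. In the top crop, the knobs are at (253,237) and (477,199), and the work's front edge runs from (320,360) to (457,332). The boss is at front left, as described. The pink, purple and smaller white boxes are the look-alikes.

Run:
```python
from h import *
from scipy.optimize import least_squares
p=env.read_camera("top");im=p["image"]
g=cv2.cvtColor(im,cv2.COLOR_RGB2GRAY)
def c(u,v):return np.array([u/2.5+140-.3,v/2.5+95-.3])
obs=[((-.155,.150,.02),c(262,415)),((-.155,-.150,.02),c(529,369)),((.115,-.15,.02),c(487,133)),((.115,.15,.02),c(222,179))]
for y,(u,v) in ((.11,(241,190)),(-.11,(331,174))):
    m=np.zeros_like(g);m[v-11:v+12,u-11:u+12]=1
    b=(((g<60)&(m>0))).astype(np.uint8)
    n,l,s,ce=cv2.connectedComponentsWithStats(b);i=1+np.argmax(s[1:,4])
    hull=cv2.convexHull(np.argwhere(l==i)[:,::-1].astype(np.int32));(e,ax,an)=cv2.fitEllipse(hull);M=cv2.moments(hull)
    e=(M['m10']/M['m00'],M['m01']/M['m00']);print("knob",ce[i],e,ax,s[i])
    obs.append(((0,y,.196),np.array(e)))
def f(x):
    cs,sn=np.cos(x[2]),np.sin(x[2])
    return np.concatenate([proj(p,[x[0]+cs*q[0]-sn*q[1],x[1]+sn*q[0]+cs*q[1],q[2]])-o for q,o in obs])
r=least_squares(f,[.35,-.06,0.1]);x=r.x;print("fix",x[:2].round(4),np.degrees(x[2]).round(2),r.fun.reshape(-1,2).round(2).tolist())
R=np.array([[np.cos(x[2]),-np.sin(x[2])],[np.sin(x[2]),np.cos(x[2])]])
for n,q in dict(kl=(0,.11),kr=(0,-.11),home=(-.01,0),fence=(.065,0)).items(): print(n,(x[:2]+R@q).round(4))
for n,uv in dict(fl=c(320,361),fr=c(458,332),boss=c(349,324)).items():
    w=ray_plane(p,uv,.07 if n=="boss" else .06)[:2];print(n,w.round(4),"in fixture",(R.T@(w-x[:2])).round(4))
s=env.read_camera("side")
for y in(.11,-.11):
    w=x[:2]+R@[0,y];print("side knob pred",proj(s,[*w,.206]),"crop",(proj(s,[*w,.206])-[160,140])*2.5)
```

```text
knob [240.92696629 190.2752809 ] (241.28504672897196, 190.0771028037383) (16.19554901123047, 17.685165405273438) [233 182  18  17 178]
knob [329.86092715 174.40397351] (330.3636363636364, 174.57864357864358) (16.627328872680664, 19.346927642822266) [320 166  20  18 151]
fix [ 0.6019 -0.0297] 8.43 [[-1.32, 0.6], [1.05, 0.16], [-0.55, -0.03], [-0.05, -0.11], [0.06, -0.29], [0.68, -0.34]]
kl [0.5857 0.0791]
kr [ 0.618  -0.1386]
home [ 0.592  -0.0312]
fence [ 0.6662 -0.0202]
fl [0.4806 0.0259] in fixture [-0.1118  0.0728]
fr [ 0.5078 -0.1209] in fixture [-0.1064 -0.0763]
boss [ 0.5178 -0.006 ] in fixture [-0.0796  0.0358]
side knob pred [239.96914081 226.23070704] crop [199.92285201 215.5767676 ]
side knob pred [278.00533779 177.66021909] crop [295.01334448  94.15054774]
```

>>> apply_moves([
  [[16,46,0],[0,0,-0.02]],
  [[32,91,0],[0,0,-0.04]],
  [[48,137,0],[0,0,-0.06]],
  [[65,182,0],[0,0,-0.08]],
  [[81,228,0],[0,0,-0.11]],
  [[97,274,0],[0,0,-0.13]],
  [[113,319,0],[0,0,-0.15]],
  [[129,365,0],[0,0,-0.17]],
], hand=87, squeeze=50)

```text
time_s: 1.8
tool_pos: [0.3824, -0.232, 0.2229]
tool_rot: [179.9, -0.0, 13.1]
force: [1.7, 0.6, 0.9]
grip_width: 0.0872
```

>>> apply_moves([
  [[16,45,0],[0,0,-0.02]],
  [[32,91,0],[0,0,-0.04]],
  [[48,137,-20],[0,0,-0.06]],
  [[60,175,-55],[0,0,-0.083]],
  [[63,182,-95],[0,0,-0.083]],
  [[63,182,-95],[0,0,-0.083]],
])

```text
time_s: 2.4
tool_pos: [0.4414, -0.0488, 0.1233]
tool_rot: [-179.8, 0.5, 8.7]
force: [-1.1, 0.3, -0.0]
grip_width: 0.0872
```

>>> apply_moves([
  [[0,-2,-40],[0,0,0]],
  [[2,-4,-75],[0,0,0]],
  [[2,-4,-94],[0,0,0]],
  [[2,-4,-94],[0,0,0]],
])

```text
time_s: 2.8
tool_pos: [0.4454, -0.0569, 0.0325]
tool_rot: [-179.9, 0.2, 8.3]
force: [-0.3, 0.5, 0.9]
grip_width: 0.0869
```

Run:
```python
from h import *
o=env.get_obs();print(o["tool_pos"],o["tool_rot"],o["force"],o["qpos"])
s=env.read_camera("top")["image"][110:290,200:400,::-1];s=cv2.resize(s,None,fx=3,fy=3)
cv2.imwrite("pics/a.png",s)
```

```text
[ 0.44539585 -0.05690119  0.03252147] [-179.92315099    0.22184992    8.30583206] [-0.29630188  0.51327791  0.87217784] [ 38.21705127   7.66614695 -35.69162189 121.21584744   5.55801514
  52.90844964 -82.30226486]
```

View pics/a.png

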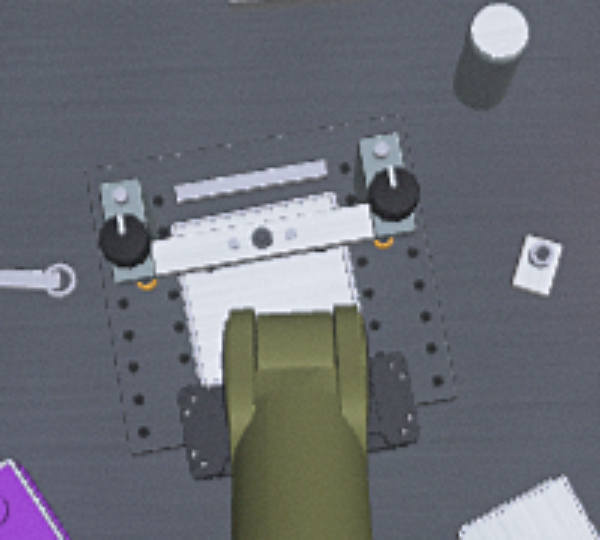

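The fingers are straddling the plate in front of the work, with the gripper square to the fixture. Next is the push.

>>> apply_moves([
  [[15,2.2,0],[0,0,0]],
  [[28,4.2,0],[0,0,0]],
  [[35,5.2,0],[0,0,0]],
  [[40,5.9,0],[0,0,0]],
  [[44,6.5,0],[0,0,0]],
  [[48,7.1,0],[0,0,0]],
  [[52,7.7,0],[0,0,0]],
  [[54,8,0],[0,0,0]],
])

```text
time_s: 3.65
tool_pos: [0.4995, -0.0483, 0.0339]
tool_rot: [180.0, 0.2, 8.4]
force: [-5.3, -1.1, 4.2]
grip_width: 0.0868
```

>>> apply_moves([
  [[2,0.3,0],[0,0,0]],
  [[4,0.6,0],[0,0,0]],
  [[5,0.75,0],[0,0,0]],
  [[6,0.9,0],[0,0,0]],
  [[6,0.9,0],[0,0,0]],
])

```text
time_s: 4.15
tool_pos: [0.5051, -0.0476, 0.0339]
tool_rot: [180.0, 0.3, 8.4]
force: [-6.1, -0.5, 4.1]
grip_width: 0.0871
```

>>> apply_moves([
  [[1,0.15,0],[0,0,0]],
  [[2,0.3,0],[0,0,0]],
  [[3,0.45,0],[0,0,0]],
  [[3,0.45,0],[0,0,0]],
])

```text
time_s: 4.55
tool_pos: [0.5066, -0.0474, 0.0339]
tool_rot: [180.0, 0.5, 8.4]
force: [-10.3, -1.2, 8.8]
grip_width: 0.0873
```

>>> apply_moves([
  [[1,0.15,0],[0,0,0]],
  [[2,0.3,0],[0,0,0]],
  [[2,0.3,0],[0,0,0]],
])

```text
time_s: 4.85
tool_pos: [0.5066, -0.0474, 0.0337]
tool_rot: [180.0, 0.7, 8.4]
force: [-17.1, -1.8, 14.0]
grip_width: 0.0871
```

>>> apply_moves([
  [[2,0.3,0],[0,0,0]],
  [[4,0.6,0],[0,0,0]],
  [[4,0.6,0],[0,0,0]],
])

```text
time_s: 5.15
tool_pos: [0.5065, -0.0475, 0.0332]
tool_rot: [179.9, 1.2, 8.4]
force: [-25.5, -2.6, 22.4]
grip_width: 0.0869
```

Run:
```python
from h import *
o=env.get_obs();print(o["tool_pos"],o["tool_rot"],o["force"],o["wrist_torque"])
p=env.read_camera("top");s=p["image"][110:290,200:400,::-1];s=cv2.resize(s,None,fx=3,fy=3)
cv2.imwrite("pics/b.png",s)
```

```text
[ 0.50654052 -0.04747736  0.03315103] [179.94672727   1.23696718   8.36517041] [-25.46298492  -2.62362184  22.42350165] [-0.45621896  5.27676281  0.21569138]
```

View pics/b.png

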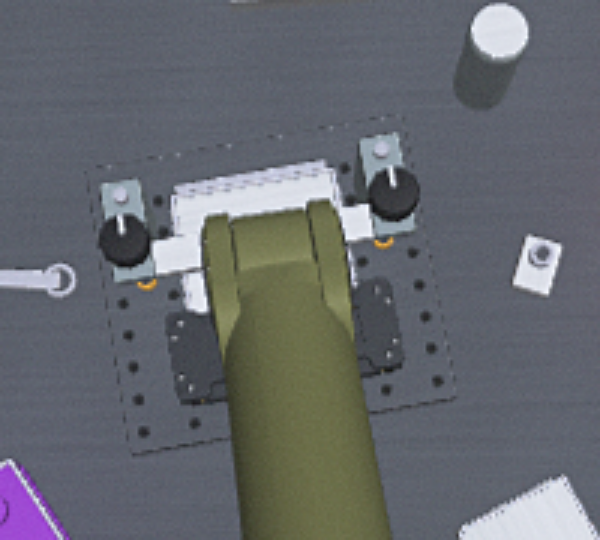

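The top view shows the work's back edge flush along the fence, and the force builds up with no further travel. I'll back off and go above the left knob.

>>> apply_moves([
  [[-15,-2,0],[0,0,0]],
  [[-35,-5,20],[0,0,0]],
  [[-35,-5,68],[0,0,0]],
  [[-35,-5,116],[0,0,0.1]],
  [[-30,-5,164],[0,0,0.24]],
  [[-10,10,200],[0,0,0.38]],
  [[18,40,228],[0,0,0.52]],
  [[42,80,235],[0,0,0.66]],
])

```text
time_s: 6.0
tool_pos: [0.5616, 0.033, 0.2738]
tool_rot: [179.6, -0.3, 46.2]
force: [1.3, 0.1, -0.8]
grip_width: 0.0869
```

>>> apply_moves([
  [[20,32,0],[0,0,0.12]],
  [[29,46,0],[0,0,0.24]],
  [[29,46,0],[0,0,0.24]],
  [[29,46,0],[0,0,0.24]],
])

```text
time_s: 6.4
tool_pos: [0.587, 0.08, 0.2688]
tool_rot: [180.0, 0.0, 59.8]
force: [-0.4, -1.6, 0.7]
grip_width: 0.0868
```

```bash
cat > w.py <<'E'
from h import *
from scipy.spatial.transform import Rotation as Ro
def wray(p,o,uv):
    K=np.array(p["camera_matrix"]);d=np.array([uv[0]-K[0,2],uv[1]-K[1,2]]);r=np.hypot(*d);th=r/K[0,0]
    v=np.array([*(d/max(r,1e-9)*np.sin(th)),np.cos(th)])
    M=np.array(p["mount"]);R=Ro.from_euler("xyz",o["tool_rot"],degrees=True).as_matrix()
    return o["tool_pos"]+R@M[:3,3],R@(M[:3,:3]@v)
def wplane(p,o,uv,z):
    a,d=wray(p,o,uv);return a+d*(z-a[2])/d[2]
E
python3 - <<'E'
from w import *
o=env.get_obs();print(o["tool_pos"],o["tool_rot"],o["force"],o["qpos"].round(1))
p=env.read_camera("wrist");print(p["camera_matrix"],p["mount"])
cv2.imwrite("pics/w1.png",p["image"][:,:,::-1])
for k in("knob_left","knob_right"):
  for r in env.regions_of(p,k)[:2]:
    ys,xs=np.nonzero(r["region"]);uv=(xs.mean(),ys.mean());print(k,r["conf"],r["rect"],uv,wplane(p,o,uv,.2).round(4))
E
```

```text
[0.587007   0.07997261 0.26879684] [1.79988205e+02 1.99258319e-02 5.98392123e+01] [-0.41800579 -1.59900043  0.68041953] [ 27.8  15.1 -45.9  86.4  10.9  83.1 -48.6]
[[325.1922621    0.         277.71896392]
 [  0.         325.1922621  210.09619442]
 [  0.           0.           1.        ]] [[-1.27818797e-03 -9.53687262e-01 -3.00797229e-01  8.30006547e-02]
 [ 9.99998924e-01 -1.00239428e-03 -1.07120648e-03 -2.66629729e-04]
 [ 7.20078555e-04 -3.00798274e-01  9.53687517e-01 -1.63116074e-01]
 [ 0.00000000e+00  0.00000000e+00  0.00000000e+00  1.00000000e+00]]
knob_left 0.79 [251.1, 191.7, 305.9, 251.3] (np.float64(275.5641547861507), np.float64(222.05661914460285)) [0.5853 0.0813 0.2   ]
```

View pics/w1.png

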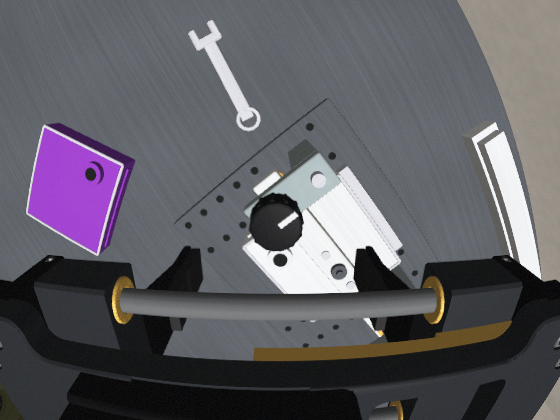

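The knob top is at (276,222) in the wrist picture, with its pointer visible. That puts it at (0.585,0.081), which agrees with the top view. I'll descend and grip.

>>> apply_moves([
  [[-1,0,-45],[0,0,0]],
  [[-2,0,-85],[0,0,0]],
  [[-2,0,-98],[0,0,0]],
  [[-2,0,-98],[0,0,0]],
])

```text
time_s: 6.95
tool_pos: [0.5837, 0.079, 0.1691]
tool_rot: [-179.9, 0.1, 59.9]
force: [0.4, 0.1, 1.1]
grip_width: 0.0868
```

>>> apply_moves([
  [[0,0,0],[0,0,0]],
  [[0,0,0],[0,0,0]],
  [[0,0,0],[0,0,0]],
  [[0,0,0],[0,0,0]],
  [[0,0,0],[0,0,0]],
], hand=30)

```text
time_s: 7.45
tool_pos: [0.5853, 0.0806, 0.1712]
tool_rot: [179.9, -0.0, 60.0]
force: [-0.2, 0.2, 0.4]
grip_width: 0.0552
```

```bash
cat > st.py <<'E'
from h import *
from scipy.spatial.transform import Rotation as Ro
W=[];
for i in range(6):
    o=env.get_obs();W.append([*o["wrist_torque"],*o["force"],o["effort"][6]]);env.read_camera("side") if i<5 else 0
W=np.array(W);print(o["time_s"],o["tool_pos"].round(4),"yaw",o["tool_rot"].round(2),"w",o["grip_width"].round(4),"q7",o["qpos"][6].round(1))
print("T,F,e7",W.mean(0).round(3),"sd",W.std(0).round(3))
E
python3 st.py
```

```text
Traceback (most recent call last):
  File "st.py", line 6, in <module>
    W=np.array(W);print(o["time_s"],o["tool_pos"].round(4),"yaw",o["tool_rot"].round(2),"w",o["grip_width"].round(4),"q7",o["qpos"][6].round(1))
                                                                                            ^^^^^^^^^^^^^^^^^^^^^
AttributeError: 'float' object has no attribute 'round'
```

```bash
sed -i 's/o\["grip_width"\].round(4)/round(o["grip_width"],4)/' st.py; python3 st.py
```

```text
7.95 [0.5855 0.0802 0.1707] yaw [ 1.7994e+02 -2.0000e-02  5.9960e+01] w 0.0388 q7 -50.5
T,F,e7 [-0.114 -0.497  0.043  1.963 -0.948 -0.721 -0.039] sd [0.053 0.089 0.037 0.377 0.401 0.259 0.002]
```

>>> apply_moves([
  [[0,0,0],[0,0,-0.01]],
  [[0,0,0],[0,0,-0.1]],
  [[0,0,0],[0,0,-0.2]],
  [[0,0,0],[0,0,-0.3]],
  [[0,0,0],[0,0,-0.4]],
  [[0,0,0],[0,0,-0.4]],
])

```text
time_s: 8.55
tool_pos: [0.5859, 0.0799, 0.1707]
tool_rot: [179.9, -0.1, 37.0]
force: [5.5, -1.1, -2.1]
grip_width: 0.039
```

```bash
python3 st.py
```

```text
8.8 [0.5859 0.0799 0.1707] yaw [ 1.7991e+02 -6.0000e-02  3.7110e+01] w 0.0389 q7 -72.3
T,F,e7 [-0.328 -0.996  0.21   5.02  -1.812 -1.727 -0.355] sd [0.034 0.028 0.041 0.571 0.375 0.406 0.237]
```

>>> apply_moves([
  [[0,0,0],[0,0,-0.12]],
  [[0,0,0],[0,0,-0.24]],
  [[0,0,0],[0,0,-0.36]],
  [[0,0,0],[0,0,-0.45]],
  [[0,0,0],[0,0,-0.45]],
])

```text
time_s: 9.3
tool_pos: [0.586, 0.0794, 0.1707]
tool_rot: [179.9, -0.1, 11.2]
force: [4.7, -3.3, -1.2]
grip_width: 0.0392
```

```bash
python3 st.py
```

```text
9.55 [0.586  0.0794 0.1707] yaw [ 1.7991e+02 -1.1000e-01  1.1310e+01] w 0.0387 q7 -97.1
T,F,e7 [-0.411 -1.07   0.206  4.811 -2.825 -1.447 -0.328] sd [0.035 0.025 0.031 0.444 0.48  0.694 0.19 ]
```

>>> apply_moves([
  [[0,0,0],[0,0,0]],
  [[0,0,0],[0,0,0]],
  [[0,0,0],[0,0,0]],
  [[0,0,48],[0,0,0]],
  [[7,-45,60],[0,0,0.14]],
  [[14,-92,60],[0,0,0.28]],
  [[21,-140,60],[0,0,0.42]],
  [[28,-188,60],[0,0,0.56]],
], hand=64)

```text
time_s: 10.35
tool_pos: [0.6128, -0.1086, 0.2309]
tool_rot: [-180.0, 0.0, 43.8]
force: [0.3, 0.5, 0.5]
grip_width: 0.0639
```

>>> apply_moves([
  [[3,-22,10],[0,0,0.14]],
  [[5,-30,30],[0,0,0.28]],
  [[5,-30,30],[0,0,0.28]],
])

```text
time_s: 10.65
tool_pos: [0.619, -0.1394, 0.2626]
tool_rot: [179.8, -0.1, 59.3]
force: [-0.1, 0.9, 0.8]
grip_width: 0.064
```

Run:
```python
from w import *
o=env.get_obs();print(o["tool_pos"],o["tool_rot"],o["force"],o["qpos"].round(1),o["grip_width"])
p=env.read_camera("wrist")
cv2.imwrite("pics/w2.png",p["image"][:,:,::-1])
for k in("knob_left","knob_right"):
  for r in env.regions_of(p,k)[:2]:
    ys,xs=np.nonzero(r["region"]);uv=(xs.mean(),ys.mean());print(k,r["conf"],r["rect"],uv,wplane(p,o,uv,.2).round(4))
```

```text
[ 0.61897806 -0.13937062  0.26256291] [ 1.79834556e+02 -7.84941749e-02  5.92592968e+01] [-0.1163584   0.85471492  0.76105472] [ 39.9  19.3 -38.2  81.2  11.9  83.4 -28.8] 0.06404939492919197
knob_left 0.88 [70.2, 0.6, 128.6, 40.0] (np.float64(98.26767151767152), np.float64(18.075363825363826)) [0.5861 0.0721 0.2   ]
knob_right 0.58 [247.0, 194.2, 305.2, 251.2] (np.float64(275.57154088050316), np.float64(222.33254716981133)) [ 0.6186 -0.1363  0.2   ]
```

View pics/w2.png

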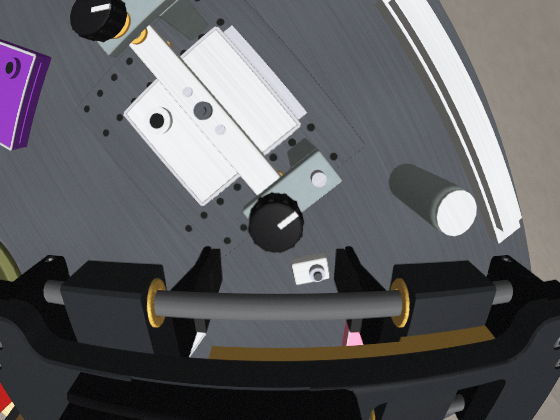

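>>> apply_moves([
  [[0,1,-45],[0,0,0]],
  [[0,1.5,-85],[0,0,0]],
  [[0,1.5,-92],[0,0,0]],
  [[0,1.5,-92],[0,0,0]],
])

```text
time_s: 11.2
tool_pos: [0.6168, -0.1347, 0.1671]
tool_rot: [-179.8, 0.1, 59.4]
force: [0.3, 0.8, 1.0]
grip_width: 0.0639
```

>>> apply_moves([
  [[0,0,0],[0,0,0]],
  [[0,0,0],[0,0,0]],
  [[0,0,0],[0,0,0]],
  [[0,0,0],[0,0,0]],
  [[0,0,0],[0,0,0]],
  [[0,0,0],[0,0,-0.12]],
  [[0,0,0],[0,0,-0.24]],
  [[0,0,0],[0,0,-0.36]],
], hand=30)

```text
time_s: 12.0
tool_pos: [0.6197, -0.1369, 0.1699]
tool_rot: [179.8, -0.1, 38.5]
force: [4.9, -2.5, 1.2]
grip_width: 0.0386
```

>>> apply_moves([
  [[0,0,0],[0,0,-0.12]],
  [[0,0,0],[0,0,-0.24]],
  [[0,0,0],[0,0,-0.36]],
  [[0,0,0],[0,0,-0.44]],
  [[0,0,0],[0,0,-0.44]],
])

```text
time_s: 12.5
tool_pos: [0.6201, -0.1378, 0.1699]
tool_rot: [179.8, -0.3, 13.4]
force: [5.1, -3.5, 1.2]
grip_width: 0.0386
```

```bash
python3 st.py
```

```text
12.75 [ 0.6201 -0.1379  0.1699] yaw [179.78  -0.27  13.53] w 0.0388 q7 -74.1
T,F,e7 [-0.594 -0.98   0.218  5.038 -3.092  1.016 -0.311] sd [0.02  0.033 0.027 0.356 0.554 0.252 0.169]
```

>>> apply_moves([
  [[0,0,0],[0,0,-0.1]],
  [[0,0,0],[0,0,-0.2]],
  [[0,0,0],[0,0,-0.3]],
  [[0,0,0],[0,0,-0.4]],
  [[0,0,0],[0,0,-0.5]],
  [[0,0,0],[0,0,-0.5]],
])

```text
time_s: 13.35
tool_pos: [0.6201, -0.1389, 0.1699]
tool_rot: [179.9, -0.4, -15.3]
force: [4.8, -5.7, -0.1]
grip_width: 0.039
```

```bash
python3 st.py
```

```text
13.6 [ 0.6201 -0.1389  0.1699] yaw [179.86  -0.36 -15.16] w 0.039 q7 -101.5
T,F,e7 [-0.951 -1.001  0.183  5.163 -4.891  0.49  -0.332] sd [0.022 0.026 0.029 0.365 0.529 0.538 0.208]
```

>>> apply_moves([
  [[0,0,0],[0,0,0]],
  [[0,0,0],[0,0,0]],
  [[0,0,0],[0,0,0]],
  [[0,0,48],[0,0,0.1]],
  [[-7,46,62],[0,0,0.24]],
  [[-14,93,62],[0,0,0.38]],
  [[-21,140,62],[0,0,0.52]],
  [[-28,186,62],[0,0,0.66]],
], hand=64)

```text
time_s: 14.4
tool_pos: [0.5891, 0.0523, 0.2307]
tool_rot: [-180.0, 0.0, 23.1]
force: [0.5, -0.1, -0.8]
grip_width: 0.0643
```

>>> apply_moves([
  [[-5,31,0],[0,0,0.14]],
  [[-5.5,32,0],[0,0,0.28]],
  [[-5.5,32,0],[0,0,0.42]],
  [[-5.5,32,-15],[0,0,0.56]],
  [[-5.5,32,-50],[0,0,0.66]],
  [[-5.5,32,-62],[0,0,0.66]],
  [[-5.5,32,-62],[0,0,0.66]],
])

```text
time_s: 15.1
tool_pos: [0.5827, 0.0817, 0.1665]
tool_rot: [-179.8, 0.1, 60.4]
force: [-0.3, -0.4, 0.5]
grip_width: 0.064
```

>>> apply_moves([
  [[0,0,0],[0,0,0]],
  [[0,0,0],[0,0,0]],
  [[0,0,0],[0,0,0]],
  [[0,0,0],[0,0,0]],
  [[0,0,0],[0,0,0]],
], hand=30)

```text
time_s: 15.6
tool_pos: [0.5863, 0.0815, 0.1697]
tool_rot: [179.8, -0.1, 60.5]
force: [4.0, -1.4, 0.7]
grip_width: 0.0387
```

>>> apply_moves([
  [[0,0,0],[0,0,-0.1]],
  [[0,0,0],[0,0,-0.2]],
  [[0,0,0],[0,0,-0.3]],
  [[0,0,0],[0,0,-0.4]],
  [[0,0,0],[0,0,-0.5]],
  [[0,0,0],[0,0,-0.6]],
  [[0,0,0],[0,0,-0.6]],
])

```text
time_s: 16.3
tool_pos: [0.5873, 0.0804, 0.1697]
tool_rot: [179.8, -0.3, 26.0]
force: [7.6, -2.5, -0.9]
grip_width: 0.0389
```

```bash
python3 st.py
```

```text
16.55 [0.5873 0.0803 0.1697] yaw [179.77  -0.28  26.1 ] w 0.0389 q7 -82.3
T,F,e7 [-0.505 -1.407  0.238  7.102 -2.923 -0.537 -0.349] sd [0.014 0.029 0.023 0.341 0.578 0.248 0.209]
```

>>> apply_moves([
  [[0,0,0],[0,0,-0.1]],
  [[0,0,0],[0,0,-0.2]],
  [[0,0,0],[0,0,-0.25]],
  [[0,0,0],[0,0,-0.25]],
])

```text
time_s: 16.95
tool_pos: [0.5875, 0.0797, 0.1697]
tool_rot: [179.8, -0.3, 11.7]
force: [7.2, -3.7, -0.5]
grip_width: 0.0394
```

```bash
python3 st.py
```

```text
17.2 [0.5875 0.0797 0.1697] yaw [179.81  -0.34  11.76] w 0.0386 q7 -96.1
T,F,e7 [-0.681 -1.505  0.253  7.083 -3.69  -0.605 -0.32 ] sd [0.031 0.029 0.027 0.565 0.77  0.425 0.108]
```

>>> apply_moves([
  [[0,0,0],[0,0,-0.1]],
  [[0,0,0],[0,0,-0.2]],
  [[0,0,0],[0,0,-0.25]],
  [[0,0,0],[0,0,-0.25]],
])

```text
time_s: 17.6
tool_pos: [0.5876, 0.0791, 0.1697]
tool_rot: [179.8, -0.4, -2.6]
force: [7.3, -5.3, -0.8]
grip_width: 0.0387
```

```bash
python3 st.py
```

```text
17.85 [0.5876 0.079  0.1697] yaw [179.84  -0.37  -2.59] w 0.0389 q7 -109.9
T,F,e7 [-0.913 -1.49   0.303  7.102 -4.712 -0.475 -0.353] sd [0.032 0.033 0.023 0.336 0.604 0.388 0.108]
```

>>> apply_moves([
  [[0,0,0],[0,0,0]],
  [[0,0,0],[0,0,0]],
  [[0,0,0],[0,0,0]],
  [[0,0,48],[0,0,0.1]],
  [[0,0,92],[0,0,0.24]],
  [[0,0,92],[0,0,0.35]],
  [[0,0,92],[0,0,0.35]],
], hand=64)

```text
time_s: 18.55
tool_pos: [0.5846, 0.0828, 0.2619]
tool_rot: [180.0, -0.1, 17.6]
force: [-0.2, -0.2, -0.1]
grip_width: 0.0642
```

```bash
cat > ptr.py <<'E'
import sys
from w import *
from scipy.spatial.transform import Rotation as Ro
def show(side,name):
    o=env.get_obs();p=env.read_camera("wrist");im=p["image"]
    C=np.array([.5860,.0800] if side=="L" else [.6192,-.1375])
    # rectify knob top plane z=.206 to 0.25 mm/px image, x up, y left
    n=200;s=.0003
    K=np.array(p["camera_matrix"]);M=np.array(p["mount"]);R=Ro.from_euler("xyz",o["tool_rot"],degrees=True).as_matrix()
    j,i=np.meshgrid(np.arange(n),np.arange(n))
    P=np.stack([C[0]-(i-n/2)*s,C[1]-(j-n/2)*s,np.full(i.shape,.206)],-1)
    t=(P-o["tool_pos"])@R;c=(t-M[:3,3])@M[:3,:3]
    th=np.arctan2(np.hypot(c[...,0],c[...,1]),c[...,2]);ph=np.arctan2(c[...,1],c[...,0])
    u=K[0,2]+K[0,0]*th*np.cos(ph);v=K[1,2]+K[0,0]*th*np.sin(ph)
    r=cv2.remap(im,u.astype(np.float32),v.astype(np.float32),cv2.INTER_LINEAR)
    g=cv2.cvtColor(r,cv2.COLOR_RGB2GRAY)
    # knob centre: filled dark blob
    rr=np.hypot(i-n/2,j-n/2)*s
    dark=((g<75)&(rr<.025)).astype(np.uint8)
    dark=cv2.morphologyEx(dark,cv2.MORPH_OPEN,np.ones((9,9)))
    hull=cv2.convexHull(np.argwhere(dark)[:,::-1].astype(np.int32));(ce,rad)=cv2.minEnclosingCircle(hull)
    m=(np.hypot(i-ce[1],j-ce[0])*s<.017)&(g>130)
    ys,xs=np.nonzero(m);l=cv2.fitLine(np.stack([xs,ys],1).astype(np.float32),cv2.DIST_L2,0,.01,.01).ravel()
    d=l[:2]*np.sign(l[:2]@np.array([xs.mean()-ce[0],ys.mean()-ce[1]]))
    ang=np.arctan2(d[0],-d[1])-(-np.radians(8.43)) # clockwise from fixture +x
    print(side,"t",o["time_s"],"centre",ce,"rad mm",round(rad*s*1e3,1),"n",len(xs),"pointer rad cw",round(ang,3),"mod",round(ang%(2*np.pi),3))
    cv2.imwrite(f"pics/{name}.png",cv2.resize(r[:,:,::-1],None,fx=2,fy=2))
show(sys.argv[1],sys.argv[2])
E
python3 ptr.py L pL1
```

```text
L t 18.55 centre (99.13835906982422, 100.38048553466797) rad mm 24.9 n 685 pointer rad cw 1.622 mod 1.622
```

View pics/pL1.png

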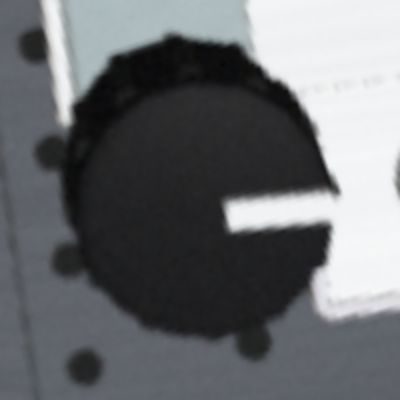

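The rectified knob shows its pointer at about 93° clockwise of fixture +x, so the left knob reads about 1.63 rad. Now the right knob.

>>> apply_moves([
  [[7,-46,0],[0,0,0.14]],
  [[14,-93,0],[0,0,0.28]],
  [[21,-140,0],[0,0,0.42]],
  [[28,-187,0],[0,0,0.56]],
  [[34,-219,0],[0,0,0.7]],
  [[34.5,-220,0],[0,0,0.75]],
  [[34.5,-220,0],[0,0,0.75]],
])

```text
time_s: 19.3
tool_pos: [0.6179, -0.1393, 0.2582]
tool_rot: [-179.8, 0.0, 60.3]
force: [-0.5, 1.3, 0.1]
grip_width: 0.064
```

```bash
python3 ptr.py R pR1; python3 -c "
from h import *
print(env.get_obs()['tool_pos'],env.get_obs()['tool_rot'])"
```

```text
R t 19.3 centre (91.23228454589844, 101.68898010253906) rad mm 23.2 n 579 pointer rad cw 1.137 mod 1.137
[ 0.61815979 -0.13755794  0.25881214] [-1.79804763e+02  2.10402014e-04  6.03792721e+01]
```

>>> apply_moves([
  [[0.5,-0.5,-45],[0,0,0]],
  [[1,-0.5,-80],[0,0,0]],
  [[1,-0.5,-88],[0,0,0]],
  [[1,-0.5,-88],[0,0,0]],
])

```text
time_s: 19.75
tool_pos: [0.6189, -0.137, 0.1712]
tool_rot: [-179.8, 0.0, 60.6]
force: [0.8, -0.1, 1.2]
grip_width: 0.0641
```

>>> apply_moves([
  [[0,0,0],[0,0,0]],
  [[0,0,0],[0,0,0]],
  [[0,0,0],[0,0,0]],
  [[0,0,0],[0,0,0]],
  [[0,0,0],[0,0,0]],
  [[0,0,0],[0,0,-0.1]],
  [[0,0,0],[0,0,-0.2]],
  [[0,0,0],[0,0,-0.3]],
], hand=30)

```text
time_s: 20.55
tool_pos: [0.6189, -0.1375, 0.174]
tool_rot: [-179.9, 0.1, 43.2]
force: [-4.8, 1.5, 5.7]
grip_width: 0.0388
```

```bash
python3 st.py
```

```text
20.8 [ 0.6189 -0.1374  0.174 ] yaw [-1.7988e+02  7.0000e-02  4.3420e+01] w 0.0388 q7 -44.3
T,F,e7 [ 0.538  1.307  0.308 -5.227  1.354  6.017 -0.24 ] sd [0.016 0.039 0.044 0.48  0.261 0.53  0.408]
```

>>> apply_moves([
  [[0,0,0],[0,0,-0.1]],
  [[0,0,0],[0,0,-0.2]],
  [[0,0,0],[0,0,-0.3]],
  [[0,0,0],[0,0,-0.3]],
])

```text
time_s: 21.2
tool_pos: [0.6191, -0.1377, 0.174]
tool_rot: [-179.9, 0.1, 26.1]
force: [-4.9, 1.9, 5.6]
grip_width: 0.0389
```

```bash
python3 st.py
```

```text
21.45 [ 0.6191 -0.1378  0.174 ] yaw [-1.7994e+02  8.0000e-02  2.6220e+01] w 0.0391 q7 -60.8
T,F,e7 [ 0.568  1.163  0.277 -4.674  0.834  5.597 -0.409] sd [0.022 0.024 0.009 0.633 0.652 0.408 0.208]
```

```bash
sed -i 's/range(6)/range(12)/;s/i<5/i<11/' st.py; python3 st.py
```

```text
22.0 [ 0.6191 -0.1377  0.174 ] yaw [-1.7993e+02  8.0000e-02  2.6220e+01] w 0.0389 q7 -60.8
T,F,e7 [ 0.546  1.159  0.283 -4.809  0.912  5.587 -0.284] sd [0.032 0.032 0.025 0.355 0.428 0.497 0.001]
```

>>> apply_moves([
  [[0,0,0],[0,0,-0.1]],
  [[0,0,0],[0,0,-0.2]],
  [[0,0,0],[0,0,-0.3]],
  [[0,0,0],[0,0,-0.3]],
])

```text
time_s: 22.4
tool_pos: [0.6193, -0.1381, 0.174]
tool_rot: [-180.0, 0.1, 8.9]
force: [-5.0, 0.4, 5.8]
grip_width: 0.039
```

```bash
python3 st.py
```

```text
22.95 [ 0.6192 -0.1381  0.174 ] yaw [-1.7999e+02  7.0000e-02  9.0800e+00] w 0.0391 q7 -77.2
T,F,e7 [ 0.542  1.142  0.327 -4.897  0.492  5.54  -0.399] sd [0.033 0.022 0.018 0.632 0.509 0.396 0.173]
```

>>> apply_moves([
  [[0,0,0],[0,0,0]],
  [[0,0,0],[0,0,0]],
  [[0,0,0],[0,0,0]],
  [[0,0,48],[0,0,0.1]],
  [[0,0,88],[0,0,0.24]],
  [[0,0,88],[0,0,0.38]],
  [[0,0,88],[0,0,0.38]],
], hand=64)

```text
time_s: 23.65
tool_pos: [0.6208, -0.1386, 0.262]
tool_rot: [179.9, -0.1, 30.8]
force: [-0.0, -0.1, -1.4]
grip_width: 0.0636
```

```bash
sed -i 's/g>130/g>165/;s/l=cv2.fitLine/print("spread",xs.min(),xs.max(),ys.min(),ys.max());l=cv2.fitLine/' ptr.py; python3 ptr.py R pR2;python3 -c "
from h import *
print(env.get_obs()['tool_pos'],env.get_obs()['tool_rot'])"
```

```text
spread 114 148 105 121
R t 23.65 centre (92.0, 102.5) rad mm 24.8 n 462 pointer rad cw 1.847 mod 1.847
[ 0.61998911 -0.13870176  0.26041103] [ 1.79990869e+02 -1.08350460e-03  3.05863115e+01]
```

View pics/pR2.png

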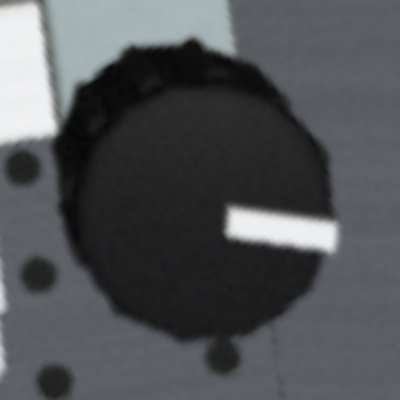

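The right pointer stands at about 105.7° clockwise, so the right knob reads about 1.85 rad.

>>> apply_moves([
  [[-7,46,0],[0,0,0.14]],
  [[-14,93,0],[0,0,0.28]],
  [[-21,140,0],[0,0,0.42]],
  [[-28,187,0],[0,0,0.52]],
  [[-34,218,0],[0,0,0.52]],
  [[-34,218.5,-40],[0,0,0.52]],
  [[-34,218.5,-80],[0,0,0.52]],
  [[-34,218.5,-89],[0,0,0.52]],
])

```text
time_s: 24.5
tool_pos: [0.582, 0.0791, 0.1656]
tool_rot: [-179.5, 0.4, 60.4]
force: [0.2, -0.5, -1.0]
grip_width: 0.0643
```

>>> apply_moves([
  [[0,0,0],[0,0,0]],
  [[0,0,0],[0,0,0]],
])

```text
time_s: 24.7
tool_pos: [0.5868, 0.0799, 0.1727]
tool_rot: [179.9, -0.1, 60.5]
force: [-0.6, 0.7, -0.6]
grip_width: 0.064
```

>>> apply_moves([
  [[0,0,0],[0,0,0]],
  [[0,0,0],[0,0,0]],
  [[0,0,0],[0,0,0]],
  [[0,0,0],[0,0,0]],
  [[0,0,0],[0,0,0]],
  [[0,0,0],[0,0,-0.1]],
  [[0,0,0],[0,0,-0.2]],
  [[0,0,0],[0,0,-0.2]],
], hand=30)

```text
time_s: 25.5
tool_pos: [0.5859, 0.0802, 0.1722]
tool_rot: [180.0, 0.0, 49.1]
force: [-2.0, 0.7, 4.4]
grip_width: 0.039
```

```bash
python3 st.py
```

```text
26.05 [0.5859 0.0802 0.1722] yaw [1.7999e+02 1.0000e-02 4.9270e+01] w 0.039 q7 -59.1
T,F,e7 [ 0.062  0.684  0.298 -2.65  -0.12   5.514 -0.379] sd [0.018 0.032 0.036 0.357 0.625 0.452 0.193]
```

>>> apply_moves([
  [[0,0,0],[0,0,-0.1]],
  [[0,0,0],[0,0,-0.2]],
  [[0,0,0],[0,0,-0.25]],
  [[0,0,0],[0,0,-0.25]],
])

```text
time_s: 26.45
tool_pos: [0.5861, 0.08, 0.1722]
tool_rot: [180.0, -0.0, 34.9]
force: [-1.9, -0.8, 5.5]
grip_width: 0.0388
```

```bash
python3 st.py
```

```text
27.0 [0.5861 0.08   0.1722] yaw [ 1.7997e+02 -1.0000e-02  3.4950e+01] w 0.0389 q7 -72.9
T,F,e7 [ 0.025  0.586  0.369 -2.159 -0.532  5.038 -0.393] sd [0.026 0.028 0.027 0.438 0.466 0.431 0.082]
```

>>> apply_moves([
  [[0,0,0],[0,0,-0.08]],
  [[0,0,0],[0,0,-0.16]],
  [[0,0,0],[0,0,-0.21]],
  [[0,0,0],[0,0,-0.21]],
])

```text
time_s: 27.4
tool_pos: [0.5862, 0.0797, 0.1722]
tool_rot: [179.9, -0.0, 22.9]
force: [-1.5, -1.4, 6.2]
grip_width: 0.039
```

```bash
python3 st.py
```

```text
27.95 [0.5863 0.0797 0.1722] yaw [ 1.7995e+02 -3.0000e-02  2.2930e+01] w 0.0388 q7 -84.5
T,F,e7 [-0.055  0.527  0.409 -2.14  -1.227  5.326 -0.43 ] sd [0.031 0.036 0.025 0.428 0.472 0.477 0.086]
```

>>> apply_moves([
  [[0,0,0],[0,0,0]],
  [[0,0,0],[0,0,0]],
  [[0,0,0],[0,0,0]],
  [[0,0,48],[0,0,0.1]],
  [[0,0,88],[0,0,0.24]],
  [[0,0,88],[0,0,0.34]],
  [[0,0,88],[0,0,0.34]],
], hand=64)

```text
time_s: 28.65
tool_pos: [0.5866, 0.0801, 0.2606]
tool_rot: [179.9, -0.1, 42.3]
force: [-0.2, 0.6, -0.6]
grip_width: 0.0639
```

```bash
python3 ptr.py L pL2;python3 -c "
from h import *
print(env.get_obs()['tool_pos'],env.get_obs()['tool_rot'])"
```

```text
spread 112 145 105 127
L t 28.65 centre (92.0669937133789, 96.6591567993164) rad mm 22.7 n 435 pointer rad cw 2.032 mod 2.032
[0.58589849 0.07981806 0.25924966] [1.79999433e+02 1.56336647e-02 4.21055692e+01]
```

>>> apply_moves([
  [[7,-46,0],[0,0,0.1]],
  [[14,-93,0],[0,0,0.2]],
  [[21,-140,0],[0,0,0.3]],
  [[28,-187,0],[0,0,0.3]],
  [[33,-218,0],[0,0,0.3]],
  [[33.5,-218,-40],[0,0,0.3]],
  [[33.5,-218,-78],[0,0,0.3]],
  [[33.5,-218,-88],[0,0,0.3]],
])

```text
time_s: 29.5
tool_pos: [0.6156, -0.1381, 0.1651]
tool_rot: [-179.4, 0.2, 59.3]
force: [-0.2, -0.1, -0.9]
grip_width: 0.0639
```

>>> apply_moves([
  [[0,0,0],[0,0,0]],
  [[0,0,0],[0,0,0]],
])

```text
time_s: 29.7
tool_pos: [0.6202, -0.1377, 0.1728]
tool_rot: [179.9, -0.0, 59.4]
force: [1.0, 0.1, 0.7]
grip_width: 0.0639
```

>>> apply_moves([
  [[0,0,0],[0,0,0]],
  [[0,0,0],[0,0,0]],
  [[0,0,0],[0,0,0]],
  [[0,0,0],[0,0,0]],
  [[0,0,0],[0,0,0]],
  [[0,0,0],[0,0,-0.1]],
  [[0,0,0],[0,0,-0.2]],
  [[0,0,0],[0,0,-0.3]],
], hand=30)

```text
time_s: 30.5
tool_pos: [0.6189, -0.1375, 0.1723]
tool_rot: [-180.0, 0.1, 42.1]
force: [-3.3, 1.0, 5.3]
grip_width: 0.0389
```

```bash
python3 st.py
```

```text
31.05 [ 0.6189 -0.1375  0.1723] yaw [-1.7995e+02  5.0000e-02  4.2360e+01] w 0.0387 q7 -44.8
T,F,e7 [ 0.419  1.081  0.372 -4.447  1.228  5.667 -0.373] sd [0.04  0.061 0.055 0.574 0.38  0.489 0.298]
```

>>> apply_moves([
  [[0,0,0],[0,0,-0.08]],
  [[0,0,0],[0,0,-0.16]],
  [[0,0,0],[0,0,-0.16]],
])

```text
time_s: 31.35
tool_pos: [0.619, -0.1377, 0.1723]
tool_rot: [-180.0, 0.0, 33.1]
force: [-3.7, 1.4, 5.0]
grip_width: 0.039
```

```bash
python3 st.py
```

```text
31.9 [ 0.619  -0.1377  0.1723] yaw [-1.7998e+02  5.0000e-02  3.3190e+01] w 0.0389 q7 -53.6
T,F,e7 [ 0.42   1.026  0.396 -3.751  0.837  5.397 -0.448] sd [0.038 0.022 0.021 0.296 0.334 0.453 0.127]
```

>>> apply_moves([
  [[0,0,0],[0,0,0]],
  [[0,0,0],[0,0,0]],
  [[0,0,0],[0,0,0]],
  [[0,0,48],[0,0,0.1]],
  [[0,0,88],[0,0,0.24]],
  [[0,0,88],[0,0,0.24]],
  [[0,0,88],[0,0,0.24]],
], hand=64)

```text
time_s: 32.6
tool_pos: [0.6203, -0.1383, 0.2607]
tool_rot: [179.9, -0.1, 46.8]
force: [-0.5, 0.4, -0.6]
grip_width: 0.0633
```

```bash
python3 ptr.py R pR3;python3 -c "
from h import *
p=env.read_camera('top');cv2.imwrite('pics/end.png',cv2.resize(p['image'][95:275,140:400,::-1],None,fx=3,fy=3))
for k in ('wrench','block','spraycan'):
  for r in env.regions_of(p,k)[:1]: print(k,r['conf'],r['rect'])
print(env.get_obs()['tool_pos'],env.get_obs()['force'])"
```

```text
spread 114 147 107 129
R t 32.6 centre (94.34469604492188, 97.12554168701172) rad mm 23.1 n 436 pointer rad cw 2.082 mod 2.082
wrench 0.62 [169.2, 196.6, 222.5, 209.8]
block 0.47 [370.7, 189.7, 389.7, 208.4]
spraycan 0.57 [170.5, 195.6, 227.6, 209.5]
[ 0.61880194 -0.13808129  0.25798363] [0.19148123 0.55152345 0.01867597]
```

View pics/end.png

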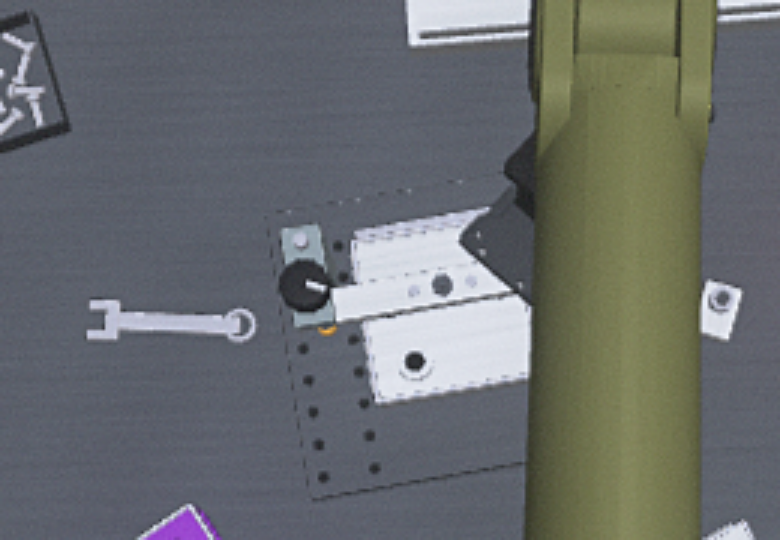

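The work is still along the fence, the wrench and block haven't moved, and the knobs read 2.03 (left) and 2.08 (right). The arm hides the can, so I'll draw clear for a last look.

>>> apply_moves([
  [[-20,0,40],[0,0,0]],
  [[-50,-30,60],[0,0,0]],
  [[-80,-65,60],[0,0,0]],
  [[-110,-105,60],[0,0,0]],
  [[-135,-145,60],[0,0,0]],
  [[-160,-185,60],[0,0,0]],
  [[-185,-225,60],[0,0,0]],
  [[-185,-225,60],[0,0,0]],
])

```text
time_s: 33.65
tool_pos: [0.4283, -0.3707, 0.3182]
tool_rot: [-179.9, 0.3, 46.0]
force: [-0.5, -0.4, 0.6]
grip_width: 0.0639
```

```bash
python3 -c "
from h import *
p=env.read_camera('top');cv2.imwrite('pics/end2.png',cv2.resize(p['image'][95:275,140:400,::-1],None,fx=3,fy=3))
for k in ('wrench','block','spraycan'):
  for r in env.regions_of(p,k)[:1]: print(k,r['conf'],r['rect'])
o=env.get_obs();print(o['tool_pos'],o['force'],o['time_s'],abs(o['joint_velocities']).max())"
```

```text
wrench 0.91 [170.0, 198.4, 221.6, 208.8]
block 0.55 [370.1, 189.4, 389.7, 203.9]
spraycan 0.82 [351.6, 111.8, 376.6, 145.3]
[ 0.43523572 -0.36173033  0.31906048] [-0.15016694  0.52688749  0.68267504] 33.85 0.7516212687051904
```

View pics/end2.png

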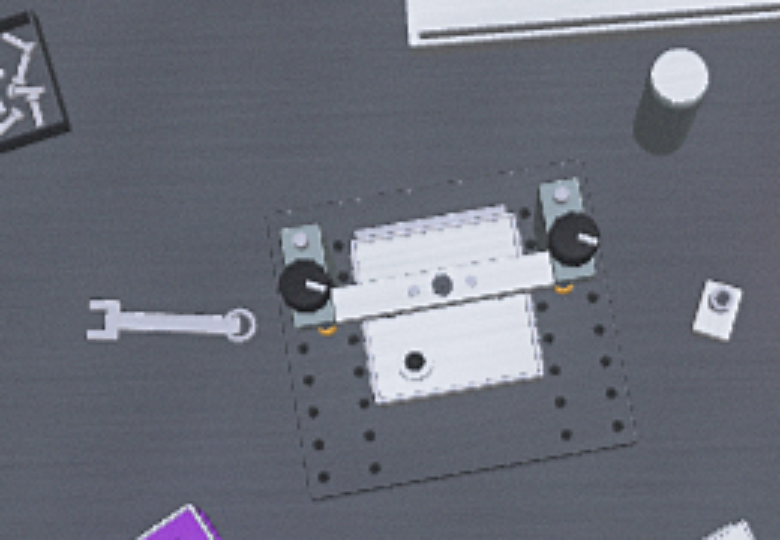

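The work lies flat along the fence. The pointers are nearly parallel at (317,288) and (588,240), and all the bystanders are where they started.

```bash
python3 -c "
from h import *
print(env.sign_off())"
```

```text
the job is handed in; nothing more can be done
None
```

I slid the tank section home against the fence and wound the bar down in alternate steps, three per knob. Then I released both knobs and handed the job in at about 34 s of the 72 allowed.

- **Home:** while pushing with both open fingers, the force rose to about 25 N with no further travel. The last top picture shows the work's back face flush along the fence.
- **Level:** after release the pointers read about 2.03 rad (left) and 2.08 rad (right). By my step estimates, the knobs were never more than about 0.75 rad apart.
- **Clamp force:** I estimate 85 to 100 N in all, from knob torque of about 0.40 N m on each side. I could not measure the force directly. The early torque readings disagreed on where the pads first touched (1.1 to 1.4 rad); the later ones settled near 1.3 rad.
- **Bystanders:** the wrench, block and spray can show no visible shift between the first and last top pictures, and the arm was clear of everything at the end.

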